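# Load a microfluidic chip into its station

### The job

Load the microfluidic chip: push its white carrier flat against the long steel rail of the chip station, slide it along the rail into the corner pocket until its port end meets the seal under the header, and only then swing the clamp lever fully across behind it, so that it stays pressed on the seal. Just push with the fingers: the carrier must stay flat on the deck and never be lifted or tipped, and everything else on the bench and the deck stays where it is.

Things in the scene. Friction and masses are not known exactly. Their poses are not given: they have to be found in the camera images.
- station: chip station: grey metal plate 150 mm (its x, -75 to 75) by 305 mm (its y, -180 to 125), fixed on the bench; deck 16 mm above the bench. Origin on the bench below the deck. x axis: across the deck to the steel rail; y axis: along the rail to the corner pocket. The rail runs along the far side: working face at x = 45 mm, 9 mm above the deck.
- pocket (a point): middle of the pocket's mouth at deck height, station x = 22 mm, y = 60 mm. The pocket (black) lies between the rail and a front guide with inner face at station x = -1.5 mm, so 46.5 mm wide; the guide's round nose starts at y = 53 mm. From y = 80 mm a header roofs it 12.5 mm above the deck (header top 39 mm, fittings to 51 mm above the bench). A black sprung seal bar inside has its face at y = 91 mm.
- chip: chip in a flat white plastic carrier with a glass window, 44 mm (its x) by 64 mm (its y) by 10 mm high, 40 to 85 g, lying loose on the deck off the rail, turned up to 0.4 rad; origin centre of underside. Its port end (+y, two small dark rings) looks roughly to the pocket. Flush with the rail its origin is at station x = 23 mm; on meeting the seal, at station y = 59 mm.
- seat (a point): where the chip's origin is when fully loaded: on the deck at station x = 23 mm, y = 62 mm (chip flush with the rail, seal pressed back 3 mm)
- seal (a joint): how far the sprung seal bar is pressed back toward station +y, m (0 free, stop at 0.005); spring 0.7 N per mm
- clamp (a joint): clamp lever, rad: 0 open (starts 0 to 0.25; bar along station -y, in front of the chip's path); turns counterclockwise from above to its stop at 1.571, closed (bar points to the rail, behind the chip). Stiff hinge, stays as left; 3 to 5 N at the knob. A white roller 16 mm wide under the bar, 49 mm from the pivot, then bears on the chip's trailing end at station y = 30 mm. Bar 13 to 19 mm above the deck.
- clamp_pivot (a point): on the lever's upright hinge axis at deck height, station x = -26 mm, y = 22 mm
- clamp_knob (a point): middle of the upright black knob (14 mm wide, from 35 to 60 mm above the bench) on the lever's end, 66 mm from the hinge axis, 48 mm above the bench
- marker_black: black-capped marker pen lying flat, 17x136x18 mm, in front of the station; origin under its middle
- stopper_white_1: white rubber stopper, 34 mm wide, 26 mm high, beside the pocket end of the station; origin centre of underside
- stopper_black_1: black rubber stopper, 28 mm wide, 24 mm high, beside the pocket end of the station; origin centre of underside
- timer: flat white lab timer 70x62x18 mm behind the rail; origin centre of underside
- tape_roll: roll of tan tape 68 mm across, 19 mm high, lying behind the rail; origin centre of underside
- stopper_white_2: small white rubber stopper, 28 mm wide, 24 mm high, standing on the station's deck in front of the pocket; origin centre of underside
- flask_50: small conical flask 51 mm wide, 85 mm high, standing to the left; origin centre of underside
- reagent_1: brown reagent bottle 52 mm wide, 116 mm high, black cap, standing to the left at the back; origin centre of underside
Not all that is in view belongs to the job. Of the things that look like the chip, the largest one is meant.

How it is judged:
By the outcome, as a careful person would: the job done as asked, in the order asked, and still so for the second after the job is handed in, with the robot touching nothing.
It also fails if it takes over 61 s, if anything falls off the work surface, if the arm or the gripper's body presses on something with over 40 N, if the wrist force passes 120 N, or if a joint passes its speed limit or range.

### The arm

A 7-joint arm with a two-finger parallel gripper is mounted at the origin on a cart in front of the work surface, level with it; the furniture and walls round the work are solid. World frame = base frame: x ahead of the robot, y to its left, z up, the work surface at z = 0. Lengths are in m, angles in rad, forces in N, time in s.
With the tool pointing down it reaches from about 0.425 to 1.025 m from the base axis. Payload 9.4 kg.
Tool frame: the origin (TCP) lies between the finger pads; the fingertips stand 17 mm ahead of it and the grasp point (between the pads) lies 2 mm behind it (r.tips_ahead is the distance from the TCP to the fingertips, in m); z points along the fingers, y is the direction in which the jaws open and shut (so a half turn about z gives the same grasp; the last joint's range is limited). The gripper opens to 85 mm and grips with 20 to 120 N. Pads are 22 mm wide; open, the fingers measure 114 mm over their backs; the gripper's body (76 mm by 85 mm) begins 54 mm behind the grasp point. The pads swing forward as they close: fully open they stand 13 mm farther back than shut.
Start: joints at [1.157, 0.599, -0.003, 1.599, 0.002, 0.943, -0.08], TCP at [0.24, -0.684, 0.248] pointing down, gripper open.
Joint ranges: [-2.57, 2.57], [-0.35, 1.97], [-1.29, 1.29], [0.11, 2.56], [-1.05, 4.19], [0.11, 1.86], [-2.63, 2.63]. Speed limits (rad/s): [2.22, 2.22, 3.01, 3.01, 3.14, 3.14, 3.14].

### API

Orientations are given as a rotation vector (axis times angle).
In Python, from bench import r, kin, vision gives the robot as it stands. Calls block until the motion is done:
- r.movep(position, orientation): joint-space move of the TCP to a pose.
- r.movel(position, rotation=None, vel=0.15, force_limit=None): straight line of the TCP; rotation=None keeps the orientation; vel is the mean speed in m/s. With force_limit (N) it stops when the force on the tool has changed by that much, and returns True; else False.
- r.set_joints(angles): joint-space move.
- r.move_gripper(opening, grasp_force=None): finger opening in m; grasp_force is the grip in N (None keeps the last); returns when the fingers have stopped.
- r.wait(seconds).
- kin.inverse_kinematics(position, orientation): joint angles nearest the present ones, or None.
- r.get_obs(): the state.
- vision.camera(name): name is "scene" or "side" or "wrist"; returns a dict with "color" (480x640x3 uint8, red, green, blue), "fx", "fy", "cx", "cy" (pixels), "dist" ([k1, k2, p1, p2, k3] as OpenCV has them; the pictures are not rectified), "extrinsics" (4x4, takes a point from camera to world coordinates). Camera axes: x right, y up, looking along -z (the intrinsics and any distortion apply to the point x, -y, -z); pixel columns grow to the right and rows downward; lengths in m; the calibration is good to about 2 mm. A picture is of the moment at which its call begins. There is no depth.
A pose or a line that the arm cannot do raises r.PlanningError and nothing moves.
- r.close_job(): hands the job in, once; it reports no verdict.
Trained networks look in a picture, given as the dict that the camera call returned (one of the last four; its "shot" number tells which), for a name from the list of things; names that differ only in an ending like _2 or _b are one class to them, and where a whole thing is asked for, a point or a joint stands for the part that bears it (a point fixed in the world has none). Each returns a list of dicts, best first, with "p" (0 to 1); they miss things now and then, are a little off and sometimes report something else, mostly with a low value. They report only what shows in the picture. A call takes as long as a camera call. They do not tell look-alikes from the thing itself.
- vision.silhouettes(label, picture): "region" (480x640 bool, what is visible of it) and "at" ([column, row] in pixels, amid what is visible of it).
The state is a dict: "clock": time; "q": joint angles; "qd": joint speeds; "effort": joint torques, N m; "tcp_pos": TCP position; "orientation": TCP orientation; "contact_force": force on the tool from outside, world axes, zero at the start; "torque": the same for the moment, N m; "grip_width": finger opening in m.
Only numpy, scipy, OpenCV 4.12 (cv2) and the standard library are available. Lean on these libraries where they do the work, as an engineer would, in place of code of your own. Each camera call takes 0.05 s, during which the arm holds its last target.

## Working session

There is one attempt and no reset: what is moved stays moved. The work goes in short steps, each a Python script; the robot and the scene stay as the last script left them, time stands still between calls to the robot, and variables do not carry over. Pictures are saved under pics/ and viewed, and the job is handed in when it is done.

```bash
ls; mkdir -p pics
python3 - <<'E'
from bench import r,kin,vision
import cv2
for n in ["scene","side","wrist"]:
    p=vision.camera(n); cv2.imwrite(f"pics/{n}0.png",p["color"][:,:,::-1]); print(n,p["fx"],p["cx"],p["cy"],p["dist"],p["extrinsics"].round(3).tolist())
o=r.get_obs();print(o["clock"],o["tcp_pos"],o["orientation"],o["grip_width"])
E
```

```text
pics
scene 591.4672333578079 324.6499278304763 242.92380291035866 [-0.11330433  0.          0.          0.          0.        ] [[-0.529, 0.629, -0.57, -0.067], [-0.849, -0.386, 0.362, 0.538], [0.008, 0.675, 0.738, 0.864], [0.0, 0.0, 0.0, 1.0]]
side 440.6373161043748 315.186664424844 234.39356255032146 [-0.08936631  0.          0.          0.          0.        ] [[0.995, -0.054, 0.086, 0.635], [0.101, 0.464, -0.88, -0.776], [0.008, 0.884, 0.467, 0.536], [0.0, 0.0, 0.0, 1.0]]
wrist 359.3910939080728 324.1689220789748 238.6937518157976 [-0.03622768  0.          0.          0.          0.        ] [[0.33, 0.9, 0.285, 0.313], [-0.944, 0.315, 0.098, -0.659], [-0.001, -0.301, 0.954, 0.373], [0.0, 0.0, 0.0, 1.0]]
0.15 [ 0.23945214 -0.68394053  0.24760547] [-3.09597302e+00 -5.26384534e-01  4.99547976e-04] 0.08560926134725036
```

View pics/scene0.png

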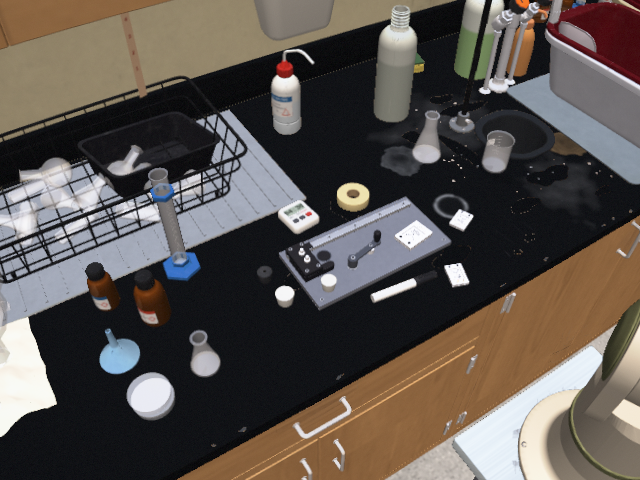

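View pics/side0.png

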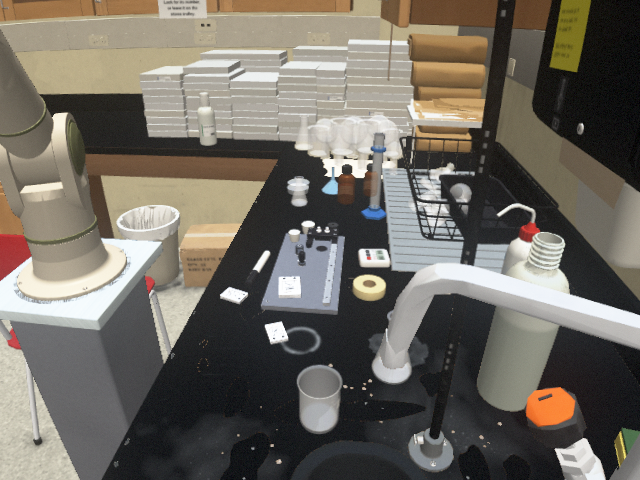

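View pics/wrist0.png

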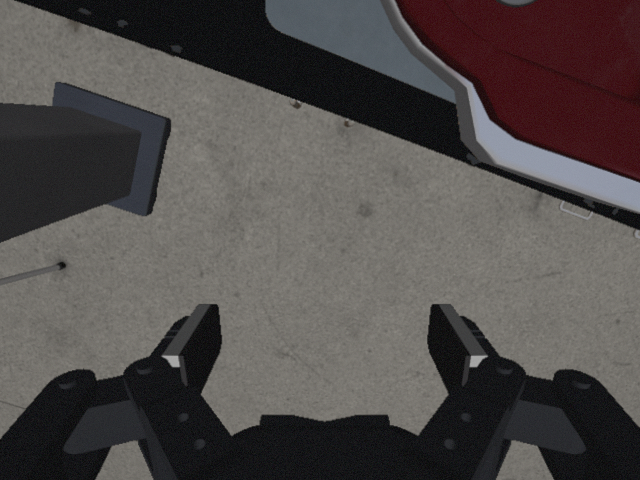

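The scene picture shows the station at about (365,250), with the pocket at left (305,258), the lever at (365,250) and the chip on the deck at (413,235). Two smaller look-alikes lie off the deck at (461,219) and (456,275).

```bash
cat > h.py <<'E'
import numpy as np, cv2
from bench import r,kin,vision
def K(p): return np.array([[p["fx"],0,p["cx"]],[0,p["fy"],p["cy"]],[0,0,1]]), np.array(p["dist"],float)
def px2w(p,uv,z):
    k,d=K(p); n=cv2.undistortPoints(np.array(uv,float).reshape(-1,1,2),k,d).reshape(-1,2)
    E=p["extrinsics"]; c=np.c_[n[:,0],-n[:,1],-np.ones(len(n))]@E[:3,:3].T
    o=E[:3,3]; t=(z-o[2])/c[:,2]; return o+c*t[:,None]
def w2px(p,X):
    k,d=K(p);E=p["extrinsics"];c=(np.array(X,float).reshape(-1,3)-E[:3,3])@E[:3,:3]
    c=c*[1,-1,-1]; return cv2.projectPoints(c.reshape(-1,1,3),np.zeros(3),np.zeros(3),k,d)[0].reshape(-1,2)
def snap(n,f,crop=None,s=1):
    p=vision.camera(n); im=p["color"][:,:,::-1].copy()
    if crop: a,b,c,d=crop; im=im[b:d,a:c]
    if s!=1: im=cv2.resize(im,None,fx=s,fy=s,interpolation=cv2.INTER_CUBIC)
    cv2.imwrite(f"pics/{f}.png",im); return p
E
python3 - <<'E'
from h import *
p=snap("scene","s1",(260,180,460,320),4)
for n in ["station","chip","clamp","clamp_knob","stopper_white_2"]:
    for s in vision.silhouettes(n,p)[:3]:
        m=s["region"].astype(np.uint8); cs=max(cv2.findContours(m,0,2)[0],key=cv2.contourArea)
        w=px2w(p,cs.reshape(-1,2),0.016 if n!="chip" else .026)
        print(n,s["p"],s["at"],m.sum(), px2w(p,[s["at"]],.02).round(3)[0], [np.round(x,3) for x in cv2.minAreaRect((w[:,:2]*1000).astype(np.float32))])
E
```

```text
station 0.84 [358.6, 252.9] 8784 [0.529 0.083 0.02 ] [array([536.301,  60.246]), array([309.941, 159.217]), np.float64(89.445)]
station 0.23 [365.9, 248.8] 434 [0.531 0.065 0.02 ] [array([533.023,  63.012]), array([ 30.594, 113.05 ]), np.float64(18.092)]
chip 0.91 [455.9, 274.4] 383 [ 0.39  -0.042  0.02 ] [array([387.182, -38.473]), array([34.104, 51.637]), np.float64(69.217)]
chip 0.5 [462.3, 219.5] 291 [ 0.494 -0.148  0.02 ] [array([ 490.638, -139.073]), array([33.593, 52.225]), np.float64(23.754)]
chip 0.34 [326.2, 280.5] 225 [0.504 0.171 0.02 ] [array([494.836, 173.136]), array([25.558, 39.389]), np.float64(58.298)]
clamp_knob 0.66 [365.2, 248.2] 441 [0.533 0.065 0.02 ] [array([533.482,  63.991]), array([ 32.074, 113.905]), np.float64(18.132)]
clamp_knob 0.26 [299.0, 218.4] 894 [0.669 0.133 0.02 ] [array([680.599, 127.861]), array([81.567, 67.636]), np.float64(5.467)]
stopper_white_2 0.78 [288.2, 298.1] 295 [0.506 0.25  0.02 ] [array([516.305, 252.088]), array([30.729, 45.298]), np.float64(60.088)]
stopper_white_2 0.59 [413.1, 232.8] 652 [ 0.517 -0.039  0.02 ] [array([516.013, -40.448]), array([52.227, 73.746]), np.float64(10.297)]
```

View pics/s1.png

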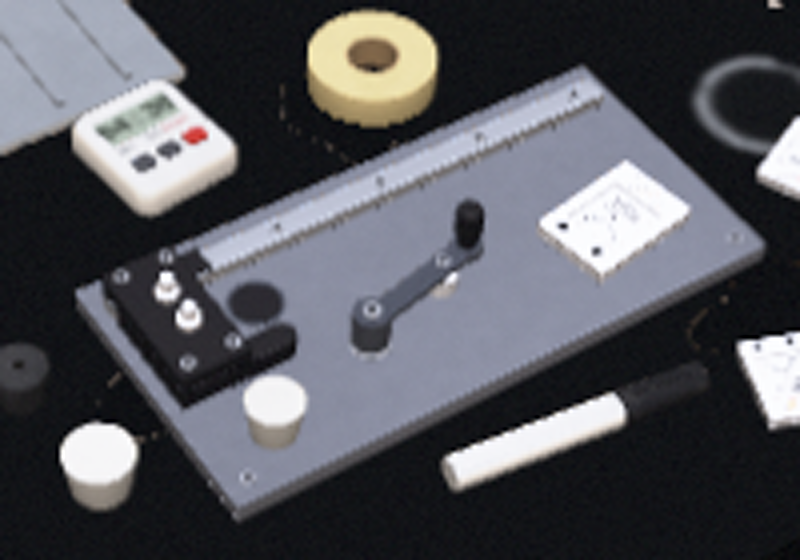

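Run:
```python
from h import *
r.movep([0.475,0.06,0.26],[np.pi,0,0])
o=r.get_obs();print(o["clock"],o["tcp_pos"],o["q"],r.tips_ahead)
p=snap("wrist","w1")
np.save("w1.npy",p,allow_pickle=True)
for n in ["station","chip","clamp_knob","clamp","stopper_white_2"]:
    for s in vision.silhouettes(n,p)[:2]:
        m=s["region"].astype(np.uint8); cs=max(cv2.findContours(m,0,2)[0],key=cv2.contourArea)
        z={"chip":.026,"clamp_knob":.06}.get(n,.016)
        w=px2w(p,cs.reshape(-1,2),z)
        print(n,s["p"],s["at"],m.sum(), px2w(p,[s["at"]],z).round(4)[0], [np.round(x,1) for x in cv2.minAreaRect((w[:,:2]*1000).astype(np.float32))])
```

```text
3.2 [0.47526913 0.05940082 0.25996574] [-0.05420726  0.30017246 -0.24011018  2.12419792  0.10604444  0.72811771
 -1.93512928] 0.017
station 0.91 [318.4, 129.0] 43586 [0.5495 0.065  0.016 ] [array([539.2,  59.3]), array([307.3, 149. ]), np.float64(89.9)]
chip 0.82 [420.5, 172.5] 2888 [ 0.5082 -0.0364  0.026 ] [array([511.5, -34.7]), array([45. , 66.2]), np.float64(9.3)]
chip 0.82 [423.2, 265.5] 1262 [ 0.4089 -0.0471  0.026 ] [array([407.1, -46.9]), array([35. , 47.6]), np.float64(69.7)]
clamp_knob 0.96 [307.4, 164.1] 1217 [0.5198 0.0743 0.06  ] [array([522.7,  74.8]), array([17.5, 77. ]), np.float64(12.8)]
clamp 0.61 [305.5, 157.9] 1272 [0.5215 0.0782 0.016 ] [array([518.8,  76.8]), array([20.6, 87.6]), np.float64(13.0)]
stopper_white_2 0.76 [133.6, 164.6] 1131 [0.5158 0.2543 0.016 ] [array([517.4, 252.1]), array([35.2, 42.6]), np.float64(33.3)]
stopper_white_2 0.72 [309.0, 161.8] 1226 [0.5177 0.0747 0.016 ] [array([518.1,  76.2]), array([19.2, 87.1]), np.float64(12.4)]
```

View pics/w1.png

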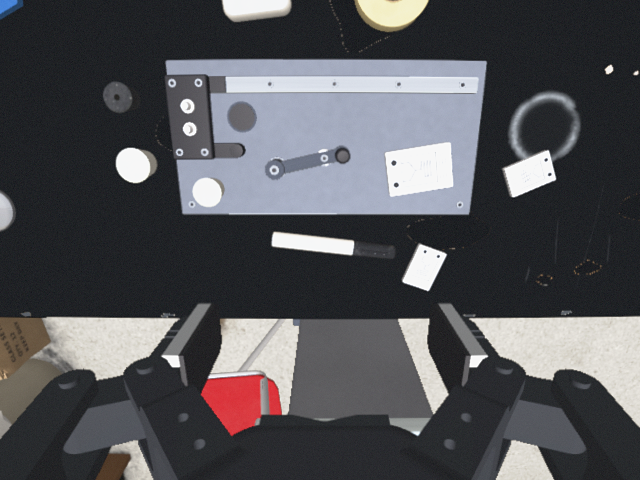

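The wrist picture shows the plate corners at (166,61), (487,61), (470,214) and (183,215), the chip at (420,170) and the lever pivot at (275,169) with its knob at (342,156). The pen lies in front and the header is at left.

Run:
```python
from h import *
p=np.load("w1.npy",allow_pickle=True).item()
im=p["color"]
c=px2w(p,[[166,61],[487,61],[470,214],[183,215]],.016); print(c.round(4))
ss=vision.silhouettes
# subpixel chip: threshold white
g=cv2.cvtColor(im,cv2.COLOR_RGB2GRAY)
m=np.zeros_like(g); m[135:200,375:465]=(g[135:200,375:465]>190)*255
m=cv2.morphologyEx(m,cv2.MORPH_CLOSE,np.ones((5,5)))
cs=max(cv2.findContours(m,0,2)[0],key=cv2.contourArea)
w=px2w(p,cs.reshape(-1,2),.026); print("chip",cv2.minAreaRect((w[:,:2]*1000).astype(np.float32)))
# station fit
st=np.array([[75,125],[75,-180],[-75,-180],[-75,125]])/1000
A,_=cv2.estimateAffinePartial2D(st[:,:].astype(np.float32),c[:,:2].astype(np.float32)); s=np.hypot(A[0,0],A[1,0]); th=np.arctan2(A[1,0],A[0,0]); print("scale",s,"th",th,"t",A[:,2])
T=np.array([0,0]); R=np.array([[np.cos(th),-np.sin(th)],[np.sin(th),np.cos(th)]]); t=c[:,:2].mean(0)-R@st.mean(0); print(t)
np.savez("st.npz",R=R,t=t)
f=lambda x,y,z:np.r_[R@np.array([x,y])+t,z]
pts=[f(x,y,.016) for x,y in st]+[f(.045,-.17,.025),f(.045,.05,.025),f(-.0015,.06,.030),f(-.026,.022,.035)]
v=im[:,:,::-1].copy()
for q in w2px(p,pts): cv2.drawMarker(v,tuple(int(round(a)) for a in q),(0,0,255),0,6)
cv2.imwrite("pics/w1o.png",cv2.resize(v[30:240,140:500],None,fx=2.2,fy=2.2,interpolation=2))
for n,uv,z in [("pivot",[275,169],.037),("knob",[342,155.5],.06),("stopper",[207.5,192],.04),("chipc",[420,170],.026)]:
    print(n,(R.T@(px2w(p,[uv],z)[0,:2]-t)).round(4))
```

```text
[[ 0.6125  0.2088  0.016 ]
 [ 0.6122 -0.0948  0.016 ]
 [ 0.4634 -0.0953  0.016 ]
 [ 0.4627  0.2093  0.016 ]]
chip ((511.17340087890625, -35.03892135620117), (45.06441879272461, 65.19790649414062), 9.491683959960938)
scale 0.9966218769484708 th 0.0006353495691723934 t [0.53766369 0.08440757]
[0.53766362 0.08450046]
pivot [-0.0247  0.0221]
knob [-0.0104 -0.0409]
stopper [-0.0462  0.0883]
chipc [-0.0271 -0.1202]
```

View pics/w1o.png

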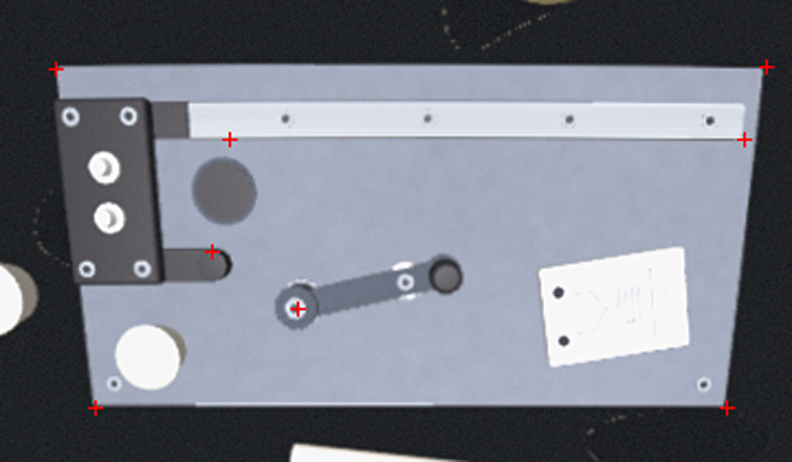

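Station pose fits at world (0.5377, 0.0845) with yaw about 0. The chip is at station (-26, -119) with yaw about +0.166, and the lever is at about 0.23 rad. Next I find the deck height by touch, then do the first push toward the rail.

```bash
cat >> h.py <<'E'
_d=np.load("st.npz"); SR,ST=_d["R"],_d["t"]
def S(x,y,z): return np.r_[SR@np.array([x,y])/1000+ST,z]
def toS(w): return (SR.T@(np.asarray(w)[:2]-ST)*1000).round(2)
def st(msg=""):
    o=r.get_obs(); print(msg,"t",round(o["clock"],2),"st",toS(o["tcp_pos"]),"z",round(o["tcp_pos"][2],4),"F",o["contact_force"].round(2),"g",round(o["grip_width"],4))
E
python3 - <<'E'
from h import *
DOWN=[np.pi,0,0]
r.move_gripper(0.030); st("grip")
r.movep(S(-71,-119,.09),DOWN); st("above")
print(r.movel(S(-71,-119,.050),vel=.1))
h=r.movel(S(-71,-119,.020),vel=.02,force_limit=3); st(f"touch {h}")
snap("wrist","w2")
E
```

```text
grip t 4.08 st [-62.69 -24.46] z 0.26 F [ 0.94 -0.11  0.57] g 0.0298
above t 4.88 st [ -70.22 -118.44] z 0.0905 F [0.2  1.62 0.33] g 0.0296
FalseTraceback (most recent call last):
  File "<stdin>", line 6, in <module>
bench.PlanningError: the arm cannot follow that straight line within its joint ranges
```

Run:
```python
from h import *
from scipy.spatial.transform import Rotation as Ro
for yaw in [0,90,180,-90,15,-15]:
  for x in (-71,-65):
    print(yaw,x,[(z,None if (q:=kin.inverse_kinematics(S(x,-119,z),(Ro.from_euler('z',yaw,degrees=True)*Ro.from_rotvec([np.pi,0,0])).as_rotvec())) is None else q.round(2).tolist()) for z in (.05,.035,.028,.02)])
st()
print(r.get_obs()["q"].round(2))
```

```text
0 -71 [(0.05, [0.0, 0.65, -0.07, 2.32, 0.26, 0.17, -1.88]), (0.035, [-0.01, 0.69, -0.06, 2.33, 0.27, 0.13, -1.89]), (0.028, [-0.01, 0.7, -0.05, 2.33, 0.27, 0.11, -1.9]), (0.02, [0.08, 0.72, -0.19, 2.33, 0.89, 0.16, -2.51])]
0 -65 [(0.05, [0.01, 0.66, -0.08, 2.31, 0.26, 0.18, -1.88]), (0.035, [-0.01, 0.69, -0.06, 2.32, 0.27, 0.14, -1.89]), (0.028, [-0.01, 0.7, -0.05, 2.32, 0.27, 0.13, -1.89]), (0.02, [-0.02, 0.72, -0.04, 2.32, 0.28, 0.11, -1.9])]
90 -71 [(0.05, [0.23, 0.68, -0.4, 2.31, 0.91, 0.31, -0.98]), (0.035, [0.18, 0.7, -0.33, 2.32, 0.96, 0.26, -1.02]), (0.028, [0.16, 0.71, -0.3, 2.32, 0.98, 0.23, -1.04]), (0.02, [0.13, 0.73, -0.26, 2.32, 1.01, 0.2, -1.06])]
90 -65 [(0.05, [0.24, 0.68, -0.41, 2.29, 0.9, 0.33, -0.97]), (0.035, [0.2, 0.71, -0.35, 2.3, 0.95, 0.28, -1.01]), (0.028, [0.17, 0.72, -0.32, 2.31, 0.97, 0.25, -1.02]), (0.02, [0.15, 0.73, -0.28, 2.31, 0.99, 0.22, -1.05])]
180 -71 [(0.05, [0.66, 0.93, -1.11, 2.28, 1.27, 0.85, 0.22]), (0.035, [0.65, 0.96, -1.11, 2.29, 1.32, 0.86, 0.18]), (0.028, [0.65, 0.98, -1.11, 2.29, 1.34, 0.87, 0.16]), (0.02, [0.65, 1.0, -1.11, 2.29, 1.3
[... 1011 characters left out ...]
.31, 0.39, 0.15, -1.75]), (0.028, [0.01, 0.7, -0.08, 2.32, 0.4, 0.13, -1.75]), (0.02, [-0.0, 0.72, -0.07, 2.32, 0.4, 0.11, -1.76])]
-15 -71 [(0.05, [-0.02, 0.66, -0.04, 2.33, 0.14, 0.16, -2.02]), (0.035, [-0.03, 0.69, -0.03, 2.33, 0.15, 0.13, -2.03]), (0.028, [-0.03, 0.7, -0.03, 2.33, 0.15, 0.11, -2.03]), (0.02, [-0.16, 0.73, 0.16, 2.34, -0.96, 0.13, -0.91])]
-15 -65 [(0.05, [-0.02, 0.66, -0.04, 2.31, 0.13, 0.17, -2.02]), (0.035, [-0.03, 0.69, -0.03, 2.32, 0.14, 0.14, -2.02]), (0.028, [-0.03, 0.7, -0.03, 2.32, 0.15, 0.12, -2.03]), (0.02, [-0.16, 0.73, 0.16, 2.33, -0.9, 0.14, -0.97])]
 t 5.42 st [ -70.62 -118.57] z 0.0506 F [0.65 0.61 0.08] g 0.0297
[ 0.    0.65 -0.07  2.32  0.26  0.17 -1.88]
```

Run:
```python
from h import *
h=r.movel(S(-69,-119,.029),vel=.025,force_limit=3); st(f"touch {h}")
snap("wrist","w2")
```

```text
touch True t 6.1 st [ -69.37 -119.03] z 0.0326 F [-0.41 -0.12 10.5 ] g 0.0303
```

View pics/w2.png

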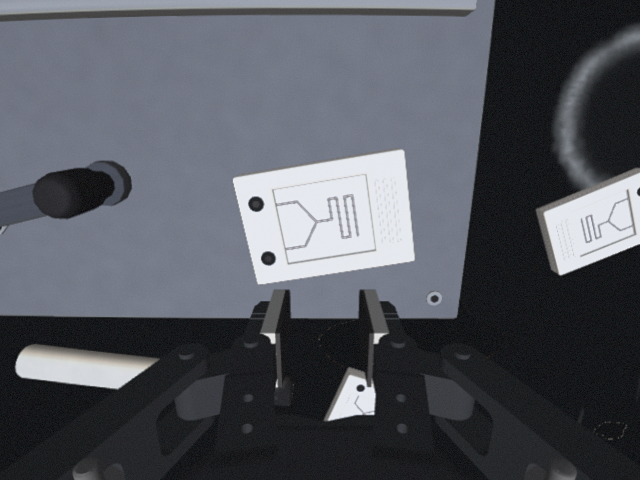

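The fingers stand just in front of the chip's near edge (row 283), with both pads (columns 265–390) within its length (235–413). The deck contact was at TCP z = 0.0326.

Run:
```python
from h import *
r.movel(S(-69,-119,.0355),vel=.05); st("lift")
print(r.movel(S(-15,-119,.0355),vel=.05,force_limit=10)); st("a")
h=r.movel(S(-4,-119,.0355),vel=.015,force_limit=6); st(f"b {h}")
snap("wrist","w3")
```

```text
lift t 6.4 st [ -68.97 -119.  ] z 0.0354 F [-0.72 -0.49  0.12] g 0.03
False
a t 7.63 st [ -15.27 -119.  ] z 0.0355 F [ 0.03 -0.21  0.03] g 0.03
b True t 8.12 st [ -10.07 -118.96] z 0.0351 F [-0.08 -0.22  0.73] g 0.0297
```

View pics/w3.png

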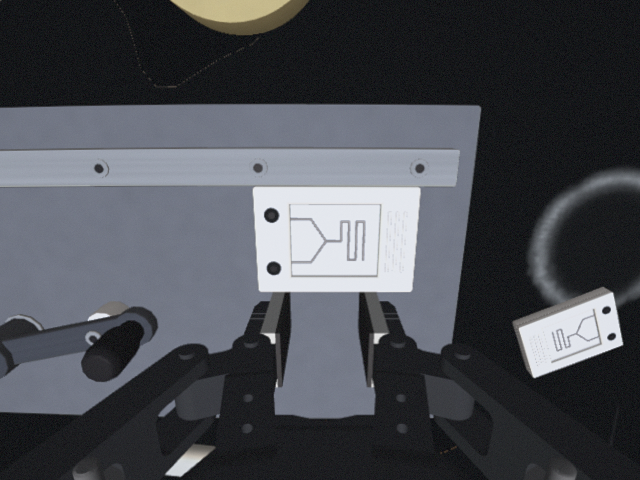

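The chip now lies flush along the rail face (row 187), columns 253–420. Next: back off, close, and push it along the rail from behind, stopping short of the pocket to look.

Run:
```python
from h import *
DOWN=[np.pi,0,0]
r.movel(S(-22,-119,.0355),vel=.1)
r.movel(S(-22,-119,.09),vel=.2)
r.move_gripper(0.0)
r.movep(S(23,-176,.09),DOWN); st("above")
p=snap("wrist","w4")
print("chip edges st", [toS(x) for x in px2w(p,[[0,0]],.026)])
for s in vision.silhouettes("chip",p)[:3]:
    m=s["region"].astype(np.uint8); cs=max(cv2.findContours(m,0,2)[0],key=cv2.contourArea)
    w=px2w(p,cs.reshape(-1,2),.026); ss=np.array([toS(x) for x in w]); print(s["p"],s["at"],cv2.minAreaRect(ss.astype(np.float32)),ss.min(0),ss.max(0))
```

```text
above t 9.65 st [  23.3  -177.38] z 0.0896 F [-0.35  0.22 -0.35] g -0.0001
chip edges st [array([160.55, -23.69])]
0.59 [232.9, 266.4] ((23.914304733276367, -124.576171875), (64.43889617919922, 43.46262741088867), 89.78884887695312) [   2.29 -156.85] [ 45.76 -92.35]
0.58 [426.1, 325.2] ((-18.192848205566406, -236.4345703125), (34.34540939331055, 45.38621520996094), 21.6041316986084) [ -31.79 -262.61] [   3.82 -210.69]
```

View pics/w4.png

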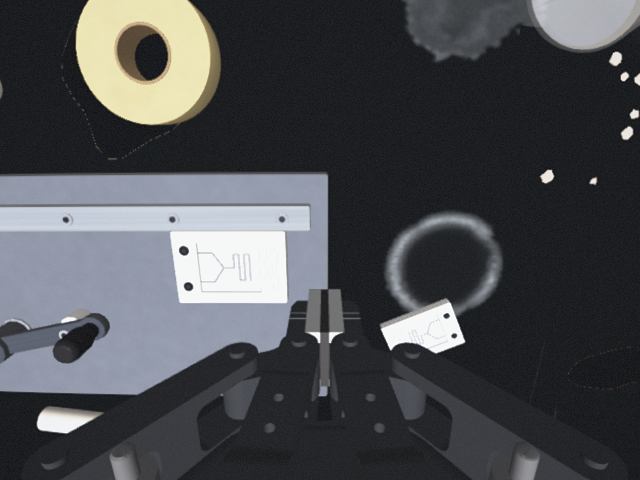

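Run:
```python
from h import *
r.movel(S(23,-183,.055),vel=.15)
h=r.movel(S(23,-183,.028),vel=.025,force_limit=3); st(f"touch {h}")
z=r.get_obs()["tcp_pos"][2]+.003
r.movel(S(23,-183,z),vel=.05); st("lift")
h=r.movel(S(23,-120,z),vel=.05,force_limit=8); st(f"push {h}")
p=snap("wrist","w5")
```

```text
touch True t 10.97 st [  22.93 -182.97] z 0.033 F [-0.52  0.93  6.1 ] g 0.0
lift t 11.22 st [  23.03 -182.98] z 0.036 F [-0.7   0.28  0.61] g -0.0
push False t 12.62 st [  23.   -120.36] z 0.036 F [ 0.72 -0.69  0.17] g -0.0002
```

View pics/w5.png

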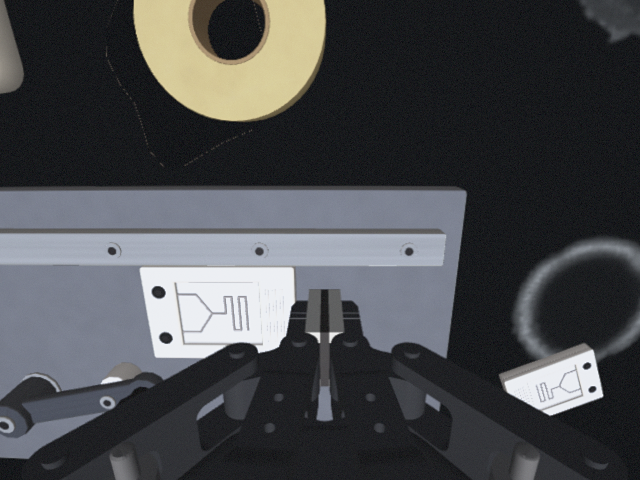

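Run:
```python
from h import *
p=vision.camera("wrist"); print([toS(x) for x in px2w(p,[[141,268],[155,357],[295,268]],.026)])
z=.036
h=r.movel(S(23,-20,z),vel=.06,force_limit=8); st(f"push {h}")
p=snap("wrist","w6"); snap("scene","s6",(260,180,460,320),4)
```

```text
[array([ 45.15, -45.41]), array([  2.28, -44.74]), array([  45.18, -108.58])]
push False t 14.54 st [ 23.01 -20.35] z 0.036 F [0.09 0.01 0.15] g 0.0002
```

View pics/w6.png

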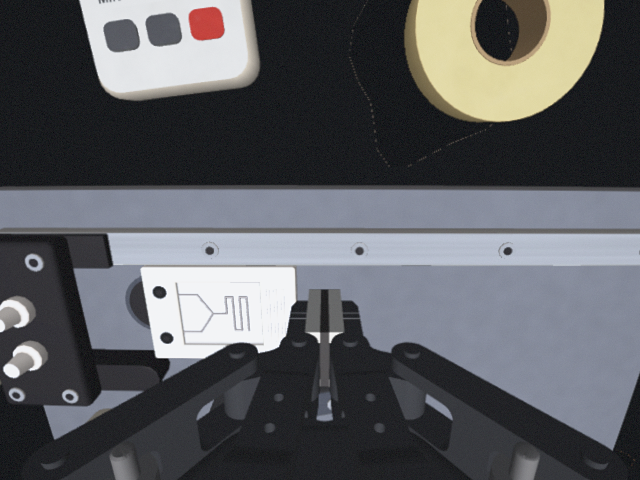

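View pics/s6.png

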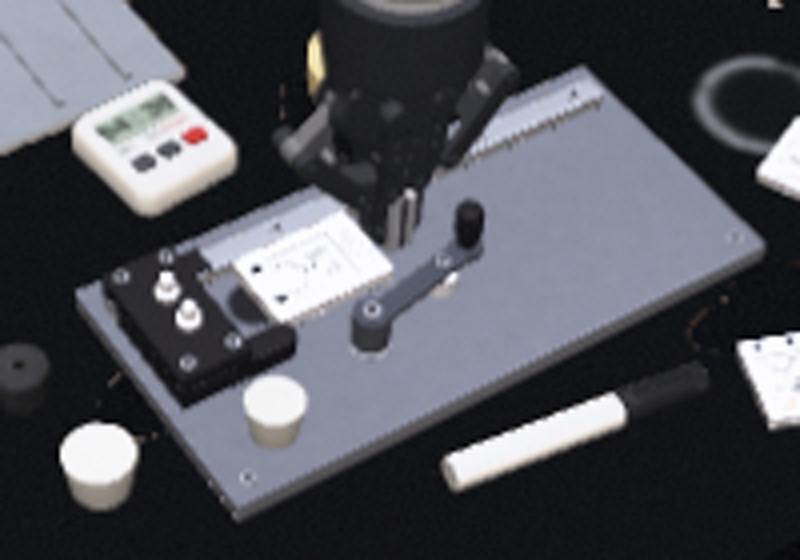

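The chip is still flush with the rail and entering the pocket mouth: port end at column 142, header edge at about column 100. The lever hasn't moved. By my offset estimate the seal contact should come at TCP y of about 15.7.

Run:
```python
from h import *
z=.036
h=r.movel(S(23,11,z),vel=.05,force_limit=6); st(f"push {h}")
r.wait(.2); st()
h=r.movel(S(23,19,z),vel=.012,force_limit=2.5); st(f"seal {h}"); r.wait(.2); st("hold")
p=snap("wrist","w7"); snap("side","d7",(230,200,380,320),5)
```

```text
push False t 15.41 st [22.96 10.92] z 0.036 F [-0.28 -0.05 -0.37] g -0.0001
 t 15.61 st [23.   10.59] z 0.036 F [ 0.21 -0.5   1.04] g -0.0002
seal False t 16.43 st [22.96 18.84] z 0.036 F [-0.49 -1.71  0.25] g -0.0
hold t 16.62 st [22.91 18.83] z 0.036 F [-0.37 -2.78 -0.27] g 0.0
```

View pics/w7.png

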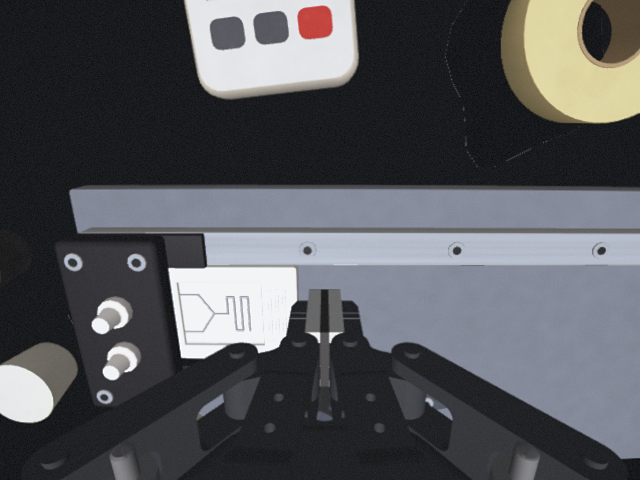

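The chip is under the header, with force about 2.8 N at TCP y = 18.8, so the seal is pressed about 3 mm. Next: back off, rise and check.

Run:
```python
from h import *
r.movel(S(23,12,.036),vel=.03)
r.movel(S(23,-12,.036),vel=.1)
r.movel(S(23,-12,.13),vel=.2)
DOWN=[np.pi,0,0]
r.movep(S(-60,-40,.17),DOWN); st()
p=snap("wrist","w8"); 
g=cv2.cvtColor(p["color"],cv2.COLOR_RGB2GRAY)
s=vision.silhouettes("chip",p)
for s in s[:3]:
    m=s["region"].astype(np.uint8); cs=max(cv2.findContours(m,0,2)[0],key=cv2.contourArea)
    ss=np.array([toS(x) for x in px2w(p,cs.reshape(-1,2),.026)]); print(s["p"],s["at"],ss.min(0),ss.max(0),cv2.minAreaRect(ss.astype(np.float32)))
for n in ["clamp_knob","clamp"]:
  for s in vision.silhouettes(n,p)[:1]: print(n,s["p"],s["at"])
```

```text
t 18.59 st [-60.84 -40.25] z 0.1694 F [-0.47 -0.75  0.71] g 0.0002
0.83 [190.8, 116.3] [ 0.39 25.36] [45.08 82.61] ((22.676687240600586, 53.98786163330078), (57.32972717285156, 44.361900329589844), 89.33612823486328)
0.83 [570.2, 189.4] [ -51.64 -254.23] [  -6.75 -201.5 ] ((-29.03142547607422, -227.66770935058594), (33.070533752441406, 47.70191955566406), 25.026029586791992)
0.56 [433.1, 308.0] [-154.7  -152.77] [-102.13 -108.71] ((-128.00071716308594, -130.92356872558594), (33.431427001953125, 46.07687759399414), 69.48383331298828)
clamp_knob 0.75 [280.6, 176.2]
clamp 0.6 [278.0, 173.1]
```

View pics/w8.png

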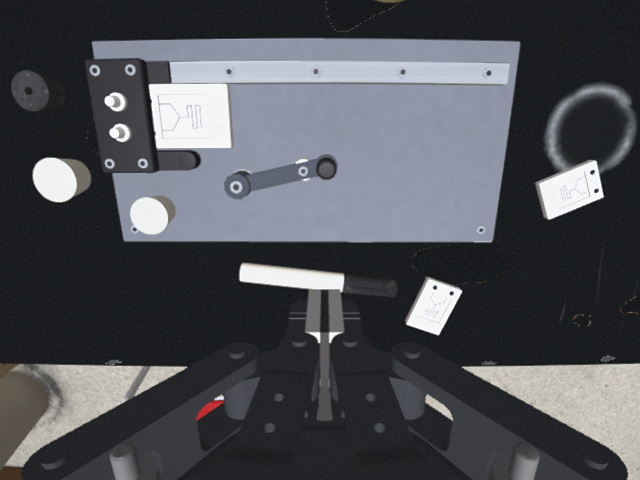

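The chip sits in the pocket, flush with the rail, with its trailing edge at column 231 (station y of about 26, where 27 is expected for touching the seal). The lever is untouched with its knob at (327,167). Now I swing the lever.

```bash
cat >> h.py <<'E'
from scipy.spatial.transform import Rotation as Ro
def push_pose(th,gap=0,z=.057,rad=66):
    k=np.array([-26+rad*np.sin(th),22-rad*np.cos(th)]); t=np.array([np.cos(th),np.sin(th)])
    c=k-t*(18+gap)
    return S(c[0],c[1],z),(Ro.from_euler('z',th)*Ro.from_rotvec([np.pi,0,0])).as_rotvec()
E
python3 - <<'E'
from h import *
p=vision.camera("wrist"); k=toS(px2w(p,[[327,165]],.06)[0]); th=np.arctan2(k[0]+26,22-k[1]); print("knob",k,th,np.hypot(k[0]+26,22-k[1]))
for t in np.linspace(.2,1.6,8): print(t.round(2),kin.inverse_kinematics(*push_pose(t)).round(2))
th=.22
P,o=push_pose(th,8,.12); r.movep(P,o); st()
P,o=push_pose(th,8); r.movel(P,o,vel=.15); st("down")
for a in (.3,.5):
    P,o=push_pose(a); print(r.movel(P,o,vel=.06,force_limit=15)); st(f"{a}")
snap("wrist","w9"); snap("scene","s9",(260,180,460,320),4)
E
```

```text
knob [ -6.43 -41.37] 0.2995298704842062 66.32301108966631
0.2 [-0.1   0.66 -0.12  2.23  0.29  0.27 -1.85]
0.4 [-0.07  0.67 -0.16  2.19  0.35  0.3  -1.7 ]
0.6 [-0.04  0.68 -0.21  2.16  0.4   0.34 -1.56]
0.8 [-0.01  0.69 -0.26  2.13  0.46  0.37 -1.42]
1.0 [ 0.01  0.7  -0.31  2.1   0.52  0.41 -1.28]
1.2 [ 0.03  0.72 -0.36  2.08  0.57  0.45 -1.15]
1.4 [ 0.05  0.73 -0.43  2.05  0.63  0.49 -1.02]
1.6 [ 0.07  0.75 -0.49  2.04  0.69  0.52 -0.89]
 t 19.18 st [-37.47 -48.17] z 0.1186 F [ 0.31 -0.25 -0.41] g -0.0002
down t 19.74 st [-36.88 -47.78] z 0.0579 F [-0.5  -0.4   0.45] g 0.0002
False
0.3 t 20.12 st [-23.13 -46.39] z 0.0578 F [-0.25  0.11 -0.51] g 0.0002
False
0.5 t 20.49 st [-10.13 -44.6 ] z 0.0572 F [-0.7  -0.04  0.25] g -0.0001
```

View pics/w9.png

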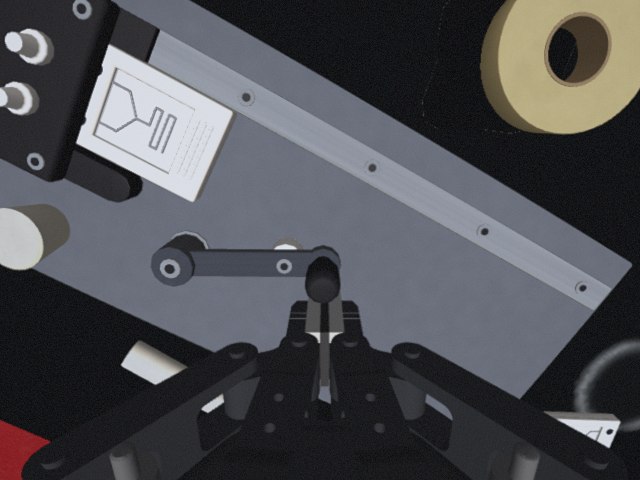

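View pics/s9.png

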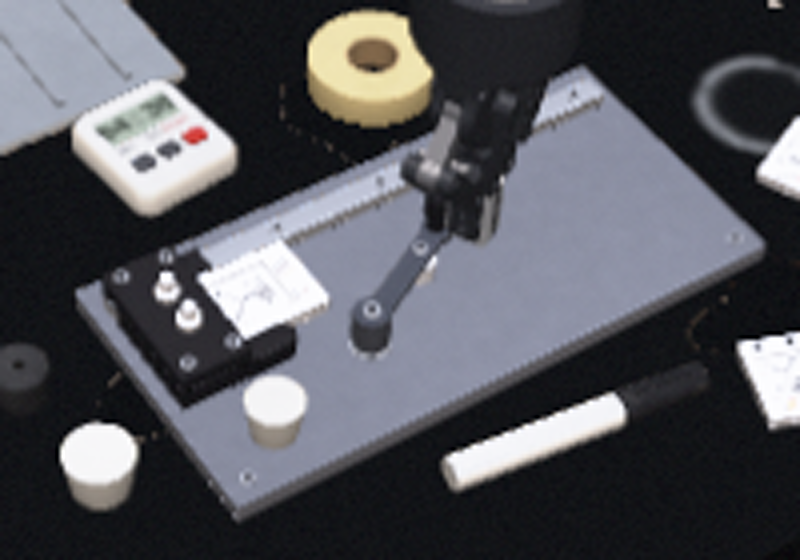

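The lever is turning, and the knob sits centred on the finger face at (322,280). Continuing the arc.

Run:
```python
from h import *
for a in (.7,.9,1.1,1.3,1.42):
    P,o=push_pose(a); h=r.movel(P,o,vel=.06,force_limit=15); st(f"{a} {h}")
    if h: break
else:
    P,o=push_pose(1.64); h=r.movel(P,o,vel=.025,force_limit=12); st(f"end {h}")
snap("wrist","w10"); snap("scene","s10",(260,180,460,320),4)
```

```text
0.7 False t 20.97 st [  2.66 -40.06] z 0.0569 F [-0.19  0.42 -0.06] g 0.0001
0.9 False t 21.34 st [ 14.39 -33.08] z 0.057 F [-0.38  0.25 -0.17] g -0.0003
1.1 False t 21.72 st [ 24.5  -23.89] z 0.057 F [ 0.45 -0.36 -0.17] g -0.0001
1.3 False t 22.09 st [ 32.65 -12.83] z 0.057 F [-0.43  0.81 -0.82] g 0.0004
1.42 False t 22.38 st [36.44 -5.69] z 0.057 F [-0.42 -1.76  0.22] g -0.0001
end True t 22.98 st [40.76  4.85] z 0.0566 F [ 0.38 -0.67  0.48] g 0.0
```

View pics/w10.png

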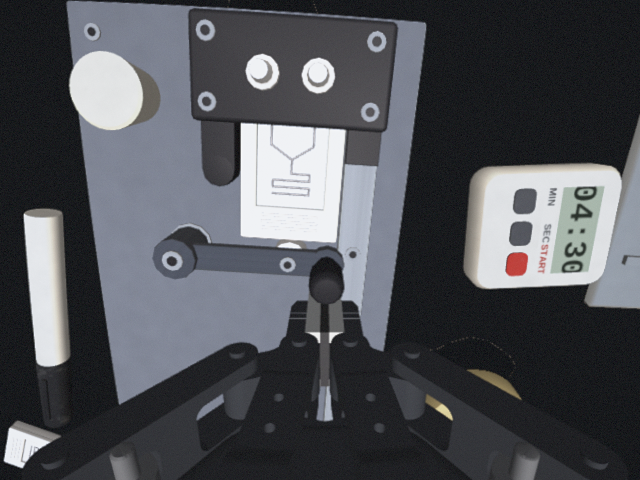

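View pics/s10.png

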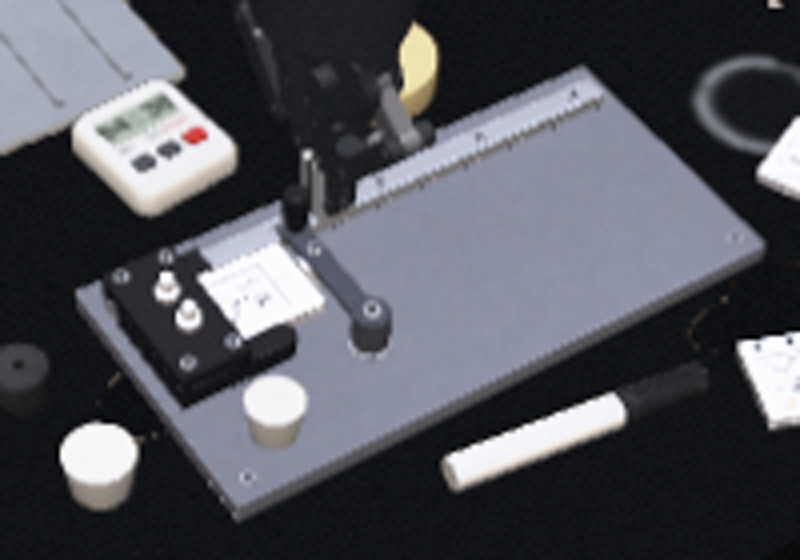

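The end move stopped on force at TCP y = 4.85, where 4.0 is expected at the stop. I'll press once more to confirm it's the stop, then retreat and check.

Run:
```python
from h import *
o=r.get_obs()["orientation"]
h=r.movel(S(40,8.5,.057),o,vel=.025,force_limit=14); st(f"again {h}")
r.movel(S(40,-15,.057),vel=.08); r.movel(S(40,-15,.13),vel=.2)
r.movep(S(-60,10,.18),[np.pi,0,0]); st()
p=snap("wrist","w11"); snap("scene","s11",(260,180,460,320),4)
im=cv2.imread("pics/w11.png"); cv2.imwrite("pics/w11z.png",cv2.resize(im[30:250,120:440],None,fx=2.4,fy=2.4,interpolation=2))
np.save("w11.npy",p,allow_pickle=True)
for s in vision.silhouettes("chip",p)[:1]:
    m=s["region"].astype(np.uint8); cs=max(cv2.findContours(m,0,2)[0],key=cv2.contourArea)
    ss=np.array([toS(x) for x in px2w(p,cs.reshape(-1,2),.026)]); print(s["p"],s["at"],ss.min(0),ss.max(0))
```

```text
again True t 23.3 st [40.28  4.92] z 0.0564 F [ 0.96 -1.14  1.33] g -0.0002
 t 25.42 st [-59.99  10.07] z 0.1795 F [-0.1   1.    0.29] g -0.0001
0.72 [261.6, 118.2] [ 1.11 29.97] [44.91 82.05]
```

View pics/w11z.png

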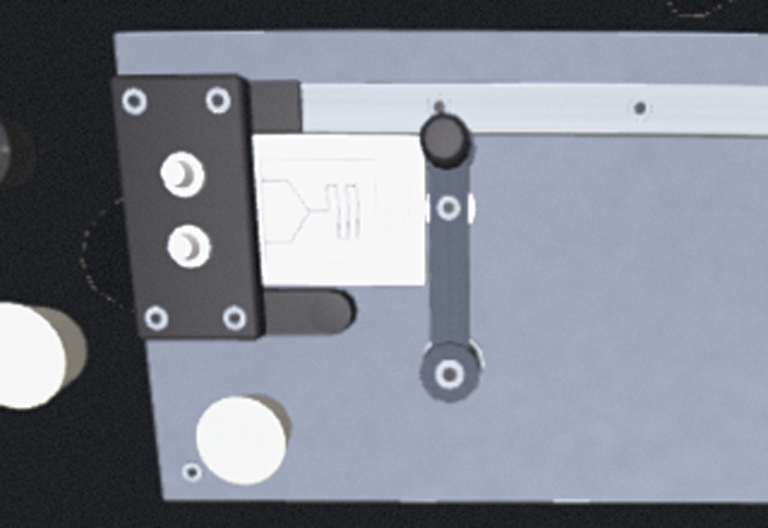

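View pics/s11.png

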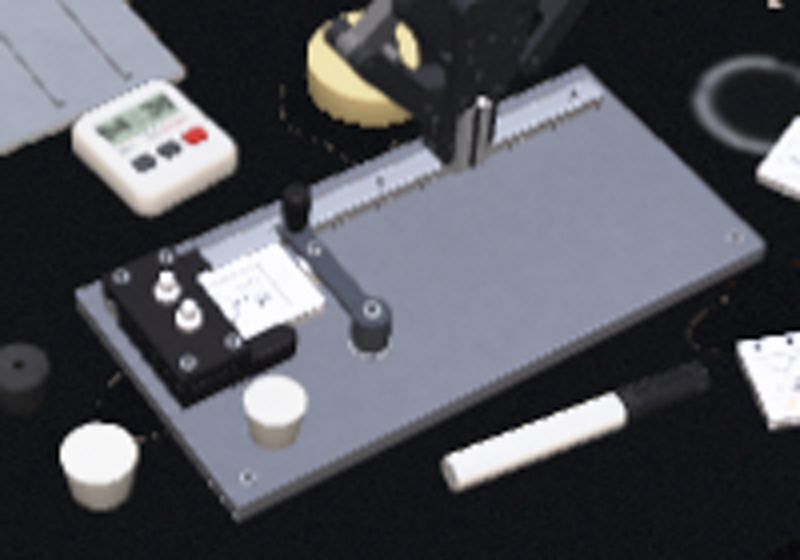

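The lever points straight across to the rail. The roller bears on the chip's trailing end at station y = 30.0, and the chip spans x 1.1–44.9, flush with the rail. Everything else is where it was. Handing in.

Run:
```python
from h import *
print(r.close_job()); st()
```

```text
the job is handed in; nothing more can be done
None
the job is handed in; nothing more can be done
```

The chip is loaded and clamped, and I handed the job in at about 25 s on the robot's clock; no verdict came back.

I pushed the carrier flat against the rail with two fingers and slid it along the rail into the pocket with closed fingers. It met the seal and pressed it back about 3 mm, at roughly 2.8 N. After I backed off, the chip was still flush and up against the seal. Only then did I swing the lever by its knob until it reached its stop. Pressing again stopped at the same place.

**Last checks (with the robot clear of everything):**
- **Chip position:** it spans station x 1.1 to 44.9 mm, flush with the rail. Its trailing end is at y = 30.0 mm, which is the fully loaded position.
- **Lever:** it points straight across to the rail with the roller on the chip's trailing end.
- **Other things:** in the pictures nothing else on the deck or around the station has moved.

**Small disagreements:**
- The lever stop came 0.9 mm beyond my estimate, and before clamping the chip's trailing end measured about 1.5 mm short of nominal. Both are within the camera calibration.
- One early straight move was refused by the planner as out of joint range, and nothing moved.

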